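Clamp a lens barrel in the V-block for bonding

TASK

Take the longer of the two lens barrels out of its rest and lay it in the V-block of the fixture, centred along the block and touching both sides of the V, then let go of it. Swing the hinged clamp strap over onto it and press the strap fully down onto its stop, and finish still holding it down there (nothing latches it; its sprung pad lifts it when released). Leave the shorter barrel in the rest, and do not knock over the dropper bottle or the vial.

Things in the scene. Friction and masses are not known exactly. Their poses are not given: they have to be found in the camera images.
- long_barrel: loose plain aluminium lens barrel, the longer and thicker of two: cylinder 40 mm in diameter, 110 mm long, about 0.25 kg, both ends alike; origin at its middle on the axis, x along the axis. It starts lying in one of the two places of the rest
- short_barrel: loose aluminium lens barrel, 30 mm in diameter, 80 mm long; origin at its middle on the axis, x along the axis. Lies in the other place of the rest and stays there
- rest: fixed grey plastic rest, plate 110 x 170 x 8 mm; origin: centre of its underside. Two places at y = +42.5 and -42.5 mm (which barrel is where varies), each two V saddles 14 mm long at x = +-28 mm, carrying a barrel along x (axis 45 mm above the bench for the long one, 38 mm for the short); saddles 35 mm high, 46 mm wide; between them the room beside a barrel is free down to the plate
- fixture: fixed metal fixture; origin at bench level under the V-block's middle, x along the V toward the hinge. Base plate x -103 to 127 mm, 76 wide, 12 high. V-block: two 24 mm long supports at x = +-32 mm, 46 wide, tops 43 mm above the bench, a 40 mm gap between them free to the plate; 90 degree V open upward. Hinge cheeks and stop ledge: x 80 to 109 mm, 40 wide, 102 high
- v_seat (a point): where the middle of the long barrel's axis lies when seated: fixture x = 0, y = 0, 52 mm above the bench; axes as the fixture's
- v_left: the faces of the V on the fixture's +y side (origin and axes as the fixture's); touches the seated barrel in a line
- v_right: the faces of the V on the fixture's -y side (origin and axes as the fixture's)
- clamp (a joint): angle of the clamp strap: 0 = fully down on its stop, level over the barrel toward the fixture's -x; 1.57 = upright; 1.85 = leaning back open. Light friction holds it only within about 0.1 rad of upright, further back it leans to 1.85; pulled further over toward the V-block it falls slowly by its own weight until its pad rests on the barrel at about 0.05 rad
- clamp_strap: steel bar 128 x 20 x 8 mm with a round cross bar (diameter 12, 56 mm long, along the fixture's y) at its free end; origin on the hinge, -x along it to the free end, z up when down. Below it, 95 mm from the hinge, a rubber pad (diameter 20) on a spring, 2.5 N/mm, pressed in 4 mm by the seated barrel when the strap is on its stop: the cross bar then needs about 7 N down
- clamp_hinge (a point): hinge axis of the clamp, along the fixture's y: fixture x = +95 mm, 90 mm above the bench
- clamp_bar (a point): middle of the cross bar, 130 mm from the hinge; with the strap down it is at fixture x = -35 mm, 90 mm above the bench
- clamp_pad: sprung rubber pad of the clamp (origin on the hinge, as the strap's, moved up by the spring's travel)
- dropper_bottle: loose small brown dropper bottle, 35 mm in diameter, 76 mm tall, origin at the centre of its underside, z up; stands on the bench
- vial_stray: loose capped vial, 26 mm in diameter, 56 mm tall, origin at the centre of its underside, z up; stands on the bench
Things that resemble listed ones, but are neither listed nor needed, are in the scene too. What is shaped like the long_barrel but pink or purple is not meant.

How it is judged:
On the way:
1. the long barrel lies centred in the V, touching both sides, let go, with the clamp still open (angle between the x axis of long_barrel and the x axis of fixture, either way round below 0.06 rad and x of long_barrel in the frame of v_seat between -0.012 and 0.012 m and y of long_barrel in the frame of v_seat between -0.003 and 0.003 m and z of long_barrel in the frame of v_seat between -0.003 and 0.003 m and contact force between the fingers and long_barrel below 0.3 N and value of joint clamp above 0.8 rad and contact force between long_barrel and v_left above 0.3 N and contact force between long_barrel and v_right above 0.3 N), for 0.2 s.
At the end, for the whole second after the job is handed in: Long barrel in the V, untouched by fingers: within 3 mm across and in height, 12 mm along, 0.06 rad; robot pushes the strap (>1 N) onto its stop (<0.02 rad); pad presses barrel >4 N, barrel presses each V side >2.5 N; short barrel still in its rest (angle between the x axis of long_barrel and the x axis of fixture, either way round below 0.06 rad and x of long_barrel in the frame of v_seat between -0.012 and 0.012 m and y of long_barrel in the frame of v_seat between -0.003 and 0.003 m and z of long_barrel in the frame of v_seat between -0.003 and 0.003 m and value of joint clamp below 0.02 rad and contact force between clamp_pad and long_barrel above 4 N and contact force between long_barrel and v_left above 2.5 N and contact force between long_barrel and v_right above 2.5 N and contact force between any of the fingers, the arm and clamp_strap above 1 N and contact force between the fingers and long_barrel below 0.3 N and height (world z) of short_barrel between 0.034 and 0.043 m); the arm keeps its last pose, push and grip.
It fails at once if the short barrel is taken or knocked from its place (moved over 20 mm) (distance of short_barrel from where it was at the start of the episode above 0.02 m).
It fails at once if the dropper bottle or the vial is knocked over (angle between any of dropper_bottle, vial_stray's own z axis and vertical above 0.6 rad).
It also fails if it takes over 58 s, if anything falls off the work surface, if the arm or the gripper's body presses on something with over 40 N, if the wrist force passes 120 N, or if a joint passes its speed limit or range.

ROBOT

A 7-joint arm with a two-finger parallel gripper is mounted at the origin on a cart in front of the work surface, level with it; the furniture and walls round the work are solid. World frame = base frame: x ahead of the robot, y to its left, z up, the work surface at z = 0. Lengths are in m, angles in rad, forces in N, time in s.
With the tool pointing down it reaches from about 0.35 to 0.9 m from the base axis. Payload 8.1 kg.
Tool frame: the origin (TCP) lies midway between the tips of the shut fingers; the grasp point (between the pads) lies 19 mm behind it; z points along the fingers, y is the line along which they close (so a half turn about z gives the same grasp; the last joint's range is limited). The gripper opens to 92 mm and grips with 3 to 60 N. Pads are 19 mm wide; open, the fingers measure 130 mm over their backs; the gripper's body (75 mm by 190 mm) begins 47 mm behind the grasp point.
Start: joints at [1.211, 0.434, 0.025, 1.573, -0.012, 1.134, -0.075], TCP at [0.159, -0.605, 0.227] pointing down, gripper open.
Joint ranges: [-2.62, 2.62], [-0.44, 2.09], [-1.27, 1.32], [0.08, 2.57], [-1.32, 4.46], [0.12, 2], [-2.74, 2.74]. Speed limits (rad/s): [2.22, 2.22, 3.01, 3.01, 3.14, 3.14, 3.14].

INTERFACE

Orientations are given as a rotation vector (axis times angle).
In Python, from cell import arm gives the robot as it stands.
- The arm moves only by the tool arm_command, never from a script. Its arguments are lists of equal length, an entry for each row: "dp": the shift along the tool's x, y, z in units of 25 mm (1.0 is 25 mm), a list of three; "angular": the turn, a rotation vector about the tool's x, y, z in units of 0.15 rad (1.0 is 0.15 rad), a list of three; "claw": the opening, from 0 (shut) to 1 (fully open). In form: {"dp": [[x, y, z], ...], "angular": [[rx, ry, rz], ...], "claw": [claw, ...]}. A call has 1 to 10 rows; each row shifts and turns the commanded pose from where the row before left it, along the tool's axes as they then stand; what a row does not reach is not made up. A row lasts 1/10 s, in which the tool goes at most 50 mm and 8.59 degrees, less where a joint would pass 70% of its speed; a pose out of reach is approached as far as the arm can. A call with a number of a shift or a turn outside -1 to 1 is refused whole. A call with a gripper value outside its range is refused whole. The fingers move at their own pace and stop on an object; "force" is the grip in N (left out, the last holds). Time passes only in rows, so rows that do not move let the fingers close. It gives the time, the measured TCP pose, the force, the opening and the grip force at its end, in the units of the state.
- arm.observe(): the state, without advancing time (a new reading comes with each control period).
- arm.get_image(name): name is "side" or "top"; returns a dict with "frame" (400x640x3 uint8, red, green, blue), "z_map" (400x640 float32, m along the optical axis (not along the pixel's ray), 0 where there is no reading), "K" (3x3 intrinsics, pixels), "R" (3x3) and "t" (3): a world point X has camera coordinates R X + t. Camera axes: x right, y down, z forward; pixel columns grow to the right and rows downward; lengths in m; the calibration is good to about 2 mm. A picture is of the moment at which its call begins.
- arm.sign_off(): hands the job in; it is judged then, once.
The state is a dict: "clock": time; "joints": joint angles; "dq": joint speeds; "joint_efforts": joint torques, N m; "position": TCP position; "ee_rot": TCP orientation; "force": force on the tool from outside, world axes, zero at the start; "ft_torque": the same for the moment, N m; "width": opening from 0.0 (shut) to 1.0 (fully open); "gripper_force": force on a finger pad.
Only numpy, scipy, OpenCV 4.12 (cv2) and the standard library are available. Lean on these libraries where they do the work, as an engineer would, in place of code of your own. Each camera call takes 0.05 s, during which the arm holds its last target. There are 200 camera calls.

## Working session

There is one attempt and no reset: what is moved stays moved. The work goes in short steps, Python scripts to look and compute and a tool call to move; the robot and the scene stay as the last step left them, time stands still between calls to the robot, and variables do not carry over. Pictures are saved under pics/ and viewed, at most 10 in all, crops included, and the job is handed in when it is done.

Besides the shell and the picture viewer there is one more tool, called after ">>>" as name(argument=value, ...) on one line, values as JSON. arm_command: Moves the arm, as the interface text tells. Its arguments: {"type":"object","properties":{"dp":{"type":"array","items":{"type":"array","items":{"type":"number"}}},"angular":{"type":"array","items":{"type":"array","items":{"type":"number"}}},"claw":{"type":"array","items":{"type":"number"}},"force":{"type":"number"}},"required":["dp","angular","claw"]}

```bash
mkdir -p pics; ls; python3 - <<'E'
from cell import arm
import cv2,numpy as np
for n in("top","side"):
    d=arm.get_image(n); cv2.imwrite(f"pics/{n}0.png",d["frame"][:,:,::-1]); np.savez(f"{n}0.npz",**d)
    print(n,d["K"].round(1).tolist(),d["R"].round(3).tolist(),d["t"].round(3).tolist())
o=arm.observe();print(o)
E
```

```text
pics
top [[445.1, 0.0, 317.4], [0.0, 445.1, 194.0], [0.0, 0.0, 1.0]] [[-0.021, -1.0, -0.009], [-0.997, 0.022, -0.072], [0.073, 0.008, -0.997]] [0.032, 0.532, 1.183]
side [[405.6, 0.0, 320.1], [0.0, 405.6, 194.3], [0.0, 0.0, 1.0]] [[0.998, -0.067, -0.009], [-0.038, -0.439, -0.898], [0.056, 0.896, -0.44]] [-0.536, 0.102, 1.118]
{'clock': 0.1, 'joints': array([ 1.21141321,  0.43512341,  0.02496879,  1.57399613, -0.01160652,
        1.13402064, -0.07507933]), 'dq': array([-0.001168  , -0.00174616,  0.00013218, -0.0031956 , -0.00034483,
        0.00041093, -0.00144287]), 'joint_efforts': array([ 2.35128144e-03, -6.69133544e+01,  9.87526216e-01, -3.15151334e+01,
       -6.05909689e-02,  3.73935560e-02,  6.56231532e-05]), 'position': array([ 0.15856773, -0.60407341,  0.22604583]), 'ee_rot': array([-3.11438462e+00, -4.01997947e-01,  4.66495155e-04]), 'force': array([-0.47118706, -0.47275448,  0.10972561]), 'ft_torque': array([0.01667922, 0.05650771, 0.01066126]), 'gripper_force': 0.0, 'width': 1.0010070860855558}
```

View pics/top0.png

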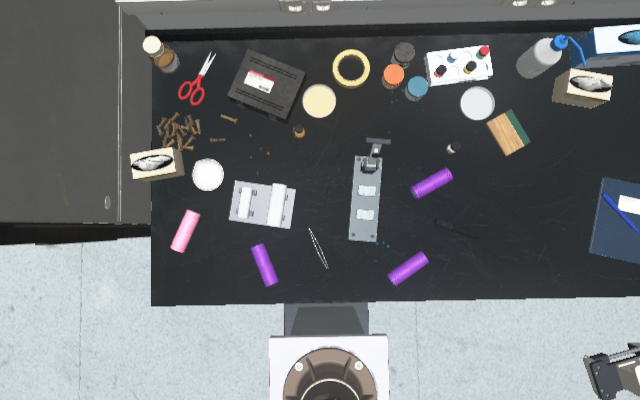

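View pics/side0.png

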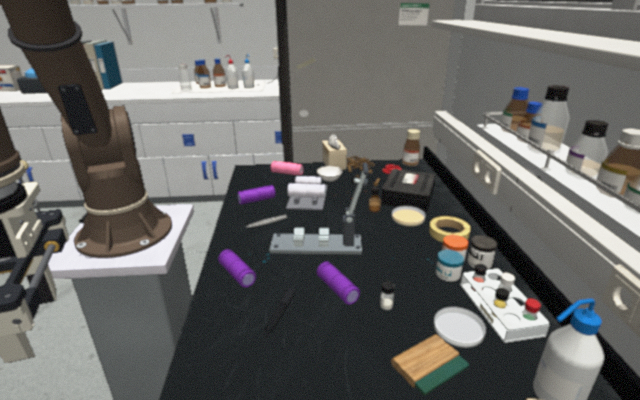

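The top view shows the rest at about (262,204) with two aluminium barrels, a thin one at (245,203) and a thicker, longer one at (277,205). The fixture is at (365,198) with its hinge at the far end (373,155), strap open. The bottle is at (299,131) and the vial at (453,148). The purple and pink cylinders are decoys.

Candidates for long_barrel are (277,205) and (245,203); the first fits as it is longer and thicker. I'll confirm it in a crop and measure.

```bash
cat > h.py <<'E'
import numpy as np,cv2
from cell import arm
def world(d):
    z=d["z_map"];v,u=np.mgrid[:z.shape[0],:z.shape[1]]
    c=np.stack([(u-d["K"][0,2])/d["K"][0,0]*z,(v-d["K"][1,2])/d["K"][1,1]*z,z],-1)
    return (c-d["t"])@d["R"]
def rect(P,m):
    r=cv2.minAreaRect((P[m][:,:2]*1000).astype(np.float32)); return np.round(r[0],1),np.round(r[1],1),round(r[2],2),int(m.sum())
def line(P,m):
    q=P[m];c=np.median(q,0);a=np.linalg.svd(q[:,:2]-q[:,:2].mean(0),full_matrices=False)[2][0];return c.round(4),np.degrees(np.arctan2(a[1],a[0])).round(2)
E
python3 - <<'E'
from h import *
d=dict(np.load("top0.npz"));P=world(d);Z=P[...,2]
v,u=np.mgrid[:400,:640]
def box(a,b,c,e): return (u>=a)&(u<b)&(v>=c)&(v<e)
B=box(222,302,172,235)
for n,m in(("rest plate",B&(Z>.004)),("long",B&(u>262)&(Z>.05)),("short",B&(u<260)&(Z>.043)),
 ("fixt all",box(342,392,140,250)&(Z>.006)&(Z<.03)),("V",box(345,385,178,226)&(Z>.03)&(Z<.06)),("strap/hinge",box(345,400,130,178)&(Z>.07)),
 ("bottle",box(288,312,120,142)&(Z>.03)),("vial",box(440,468,138,160)&(Z>.03))):
    print(n,rect(P,m),line(P,m),P[m][:,2].max().round(3))
f=d["frame"][:,:,::-1]
a=cv2.resize(f[170:240,220:310],(540,420),interpolation=2);cv2.imwrite("pics/c1.png",a)
hg=box(345,400,130,178)&(Z>.07)
print(P[hg][::6].round(3).tolist())
E
```

```text
rest plate (array([512. , 145.5]), array([271.2, 169.7]), 88.74, 2538) (array([0.5078, 0.17  , 0.0102]), np.float64(-99.99)) 1.218
long (array([499.7,  80.6]), array([145.7, 110.1]), 86.04, 602) (array([0.5028, 0.1284, 0.0611]), np.float64(172.97)) 1.218
short (array([499.1, 117.5]), array([224.4,  80.4]), 82.72, 308) (array([0.5095, 0.2134, 0.0499]), np.float64(65.13)) 1.218
fixt all (array([ 532.4, -123.3]), array([102.4, 262.4]), 83.97, 1892) (array([ 0.5051, -0.1046,  0.0117]), np.float64(175.36)) 0.03
V (array([ 506. , -107.4]), array([45.4, 86.8]), 83.93, 211) (array([ 0.4861, -0.1102,  0.037 ]), np.float64(173.81)) 0.046
strap/hinge (array([538.1, -73.7]), array([ 62.7, 244.2]), 62.0, 484) (array([ 0.6109, -0.1174,  0.1795]), np.float64(-32.57)) 1.218
bottle (array([578.3,  48.1]), array([274.5,  33.7]), 8.43, 133) (array([0.6964, 0.0648, 0.0484]), np.float64(-167.73)) 1.218
vial (array([ 554.7, -170.2]), array([ 23.8, 423.5]), 27.94, 96) (array([ 0.6478, -0.3443,  0.055 ]), np.float64(119.64)) 1.218
[[0.445, 0.011, 1.218], [0.643, -0.103, 0.219], [0.641, -0.101, 0.217], [0.64
[... 1142 characters left out ...]
-0.122, 0.125], [0.61, -0.096, 0.087], [0.604, -0.11, 0.121], [0.604, -0.125, 0.122], [0.606, -0.098, 0.093], [0.603, -0.111, 0.112], [0.602, -0.125, 0.117], [0.603, -0.097, 0.097], [0.602, -0.112, 0.104], [0.601, -0.126, 0.11], [0.601, -0.098, 0.093], [0.6, -0.112, 0.097], [0.6, -0.127, 0.098], [0.598, -0.095, 0.095], [0.598, -0.11, 0.096], [0.597, -0.125, 0.096], [0.596, -0.095, 0.093], [0.595, -0.11, 0.094], [0.595, -0.125, 0.097], [0.596, -0.097, 0.073], [0.593, -0.121, 0.09], [0.591, -0.134, 0.102], [0.592, -0.104, 0.079], [0.592, -0.119, 0.083], [0.589, -0.132, 0.102], [0.589, -0.114, 0.082], [0.589, -0.129, 0.083], [0.587, -0.111, 0.081], [0.587, -0.127, 0.08], [0.584, -0.122, 0.078]]
```

View pics/c1.png

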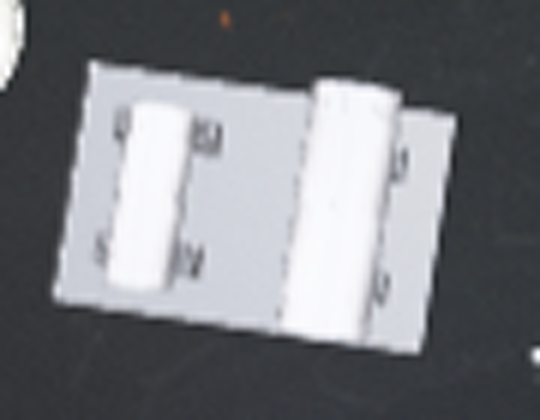

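The crop shows the right barrel (crop ~(343,210), i.e. image (277,205)) is the longer and thicker one, so that is the long_barrel. I'll refine the numbers with the invalid depth removed.

```bash
cat > m.py <<'E'
from h import *
def meas(d):
    P=world(d);Z=np.where((P[...,2]<.3),P[...,2],-1)
    v,u=np.mgrid[:400,:640]
    box=lambda a,b,c,e:(u>=a)&(u<b)&(v>=c)&(v<e)
    B=box(222,302,172,235)
    return P,Z,[("rest",B&(Z>.004)),("long",B&(u>262)&(Z>.048)),("short",B&(u<260)&(Z>.04)),
 ("fixt plate",box(342,392,140,250)&(Z>.006)&(Z<.03)),("V",box(345,385,178,226)&(Z>.03)&(Z<.06)),("bar",box(345,400,130,178)&(Z>.213)),
 ("bottle",box(288,312,120,142)&(Z>.03)),("vial",box(440,468,138,160)&(Z>.03))]
E
python3 - <<'E'
from m import *
d=dict(np.load("top0.npz"));P,Z,L=meas(d)
for n,m in L: print(n,rect(P,m),line(P,m),P[m][:,2].max().round(3))
# bench bias
print("bench z",np.median(Z[240:255,290:300]),np.median(Z[200:220,310:340]))
from scipy.spatial.transform import Rotation as R
print(R.from_rotvec(arm.observe()["ee_rot"]).as_matrix().round(3))
E
```

```text
rest (array([512.6, 173.6]), array([214.8, 169.7]), 88.74, 2526) (array([0.5079, 0.1703, 0.0101]), np.float64(-98.9)) 0.072
long (array([503. , 129.6]), array([ 39.2, 110.8]), 80.19, 612) (array([0.5032, 0.1284, 0.0609]), np.float64(170.17)) 0.072
short (array([511.7, 214.6]), array([29.2, 80.6]), 80.6, 320) (array([0.5107, 0.2135, 0.0496]), np.float64(170.17)) 0.059
fixt plate (array([ 532.4, -123.3]), array([102.4, 262.4]), 83.97, 1892) (array([ 0.5051, -0.1046,  0.0117]), np.float64(175.36)) 0.03
V (array([ 506. , -107.4]), array([45.4, 86.8]), 83.93, 211) (array([ 0.4861, -0.1102,  0.037 ]), np.float64(173.81)) 0.046
bar (array([ 635.8, -121.1]), array([55.4, 11.8]), 83.8, 130) (array([ 0.635 , -0.1209,  0.2189]), np.float64(-97.04)) 0.224
bottle (array([699.5,  65.9]), array([28.3, 34. ]), 11.89, 131) (array([0.6964, 0.0655, 0.0476]), np.float64(-82.86)) 0.08
vial (array([ 648.9, -346.6]), array([23.9, 23.5]), 38.24, 95) (array([ 0.648 , -0.3443,  0.0549]), np.float64(-66.87)) 0.061
bench z -0.0001371551967876489 -0.0005491189241268854
[[ 0.967  0.254 -0.   ]
 [ 0.254 -0.967  0.001]
 [-0.    -0.001 -1.   ]]
```

```bash
cat > go.py <<'E'
from h import *
import sys
from scipy.spatial.transform import Rotation as R
# usage: go.py x y z yaw_deg : remaining shift in tool units (after turning), turn in units
def go(x,y,z,yaw):
    o=arm.observe();M=R.from_rotvec(o["ee_rot"]).as_matrix();a=np.radians(yaw)
    T=np.array([[np.cos(a),np.sin(a),0],[np.sin(a),-np.cos(a),0],[0,0,-1]])
    d=np.array([x,y,z])-o["position"]
    print("pos",o["position"].round(4),"t",o["clock"].round(2),"w",round(o["width"],3),"F",o["force"].round(1),"J",o["joints"].round(2))
    print("dp now-frame",(M.T@d/.025).round(3),"target-frame",(T.T@d/.025).round(3),"turn",(R.from_matrix(M.T@T).as_rotvec()/.15).round(3))
if __name__=="__main__": go(*map(float,sys.argv[1:5]))
E
python3 - <<'E'
from m import *
d=dict(np.load("top0.npz"));P,Z,L=meas(d)
v,u=np.mgrid[:400,:640]
m=((Z>.004)&(Z<.013)&(u>225)&(u<300)&(v>174)&(v<234)).astype(np.uint8)
m=cv2.morphologyEx(m,cv2.MORPH_OPEN,np.ones((3,3)))>0
print("plate",rect(P,m))
s=(Z>.02)&(Z<.042)&(u>262)&(u<302)&(v>174)&(v<234)
a=np.radians(-9.8);c=np.array([np.cos(a),np.sin(a)]);q=(P[s][:,:2]-[.503,.1294])@c
print("saddle axial (mm)",np.histogram(q*1000,bins=np.arange(-60,61,6)))
E
python3 go.py .503 .129 .28 -9.8
```

```text
plate (array([508.2, 172. ]), array([170. , 109.3]), 80.75, 1114)
saddle axial (mm) (array([0, 0, 0, 1, 5, 2, 0, 0, 0, 0, 0, 0, 0, 6, 2, 1, 0, 0, 0, 0]), array([-60, -54, -48, -42, -36, -30, -24, -18, -12,  -6,   0,   6,  12,
        18,  24,  30,  36,  42,  48,  54,  60]))Traceback (most recent call last):
  File "go.py", line 11, in <module>
    if __name__=="__main__": go(*map(float,sys.argv[1:5]))
                             ~~^^^^^^^^^^^^^^^^^^^^^^^^^^^
  File "go.py", line 9, in go
    print("pos",o["position"].round(4),"t",o["clock"].round(2),"w",round(o["width"],3),"F",o["force"].round(1),"J",o["joints"].round(2))
                                           ^^^^^^^^^^^^^^^^
AttributeError: 'float' object has no attribute 'round'
```

>>> arm_command(dp=[[0, 0, -0.7], [0, 0, -0.7], [0, 0, -0.7], [0, 0, 0]], angular=[[0, 0, 0.95], [0, 0, 0.95], [0, 0, 0.95], [0, 0, 0]], claw=[0.7, 0.7, 0.7, 0.7], force=20)

```text
clock: 0.5
position: [0.1591, -0.6055, 0.2813]
ee_rot: [3.127, -0.273, 0.002]
force: [-0.0, 0.3, -0.5]
width: 0.719
gripper_force: 0.0
```

>>> arm_command(dp=[[0.27, -0.98, 0], [0.27, -0.98, 0], [0.27, -0.98, 0], [0.27, -0.98, 0], [0.27, -0.98, 0], [0.27, -0.98, 0], [0.27, -0.98, 0], [0.27, -0.98, 0], [0.27, -0.98, 0], [0.27, -0.98, 0]], angular=[[0, 0, 0], [0, 0, 0], [0, 0, 0], [0, 0, 0], [0, 0, 0], [0, 0, 0], [0, 0, 0], [0, 0, 0], [0, 0, 0], [0, 0, 0]], claw=[0.7, 0.7, 0.7, 0.7, 0.7, 0.7, 0.7, 0.7, 0.7, 0.7])

```text
clock: 1.5
position: [0.2669, -0.3732, 0.2783]
ee_rot: [-3.13, 0.262, 0.002]
force: [0.4, -0.2, -0.0]
width: 0.698
gripper_force: 0.0
```

```bash
sed -i 's/o\["clock"\].round(2)/round(o["clock"],2)/' go.py; python3 go.py .502 .1295 .28 -9.6
```

```text
pos [ 0.2669 -0.3732  0.2783] t 1.5 w 0.698 F [ 0.4 -0.2 -0. ] J [ 0.84  0.12 -0.01  1.88  0.    1.15 -0.91]
dp now-frame [  5.935 -21.39   -0.063] target-frame [  5.921 -21.393  -0.069] turn [-0.004  0.008  0.004]
```

>>> arm_command(dp=[[0.27, -0.98, 0], [0.27, -0.98, 0], [0.27, -0.98, 0], [0.27, -0.98, 0], [0.27, -0.98, 0], [0.27, -0.98, 0], [0.27, -0.98, 0], [0.27, -0.98, 0], [0.27, -0.98, 0], [0.27, -0.98, 0]], angular=[[0, 0, 0], [0, 0, 0], [0, 0, 0], [0, 0, 0], [0, 0, 0], [0, 0, 0], [0, 0, 0], [0, 0, 0], [0, 0, 0], [0, 0, 0]], claw=[0.7, 0.7, 0.7, 0.7, 0.7, 0.7, 0.7, 0.7, 0.7, 0.7])

```text
clock: 2.5
position: [0.3748, -0.1435, 0.2784]
ee_rot: [3.131, -0.262, -0.002]
force: [-0.4, -0.3, 0.0]
width: 0.7
gripper_force: 0.0
```

>>> arm_command(dp=[[0.27, -0.98, 0], [0.27, -0.98, 0], [0.27, -0.98, 0], [0.27, -0.98, 0], [0.27, -0.98, 0], [0.27, -0.98, 0], [0.27, -0.98, 0], [0.27, -0.98, 0], [0.27, -0.98, 0], [0.27, -0.98, 0]], angular=[[0, 0, 0], [0, 0, 0], [0, 0, 0], [0, 0, 0], [0, 0, 0], [0, 0, 0], [0, 0, 0], [0, 0, 0], [0, 0, 0], [0, 0, 0]], claw=[0.7, 0.7, 0.7, 0.7, 0.7, 0.7, 0.7, 0.7, 0.7, 0.7])

```text
clock: 3.5
position: [0.483, 0.0862, 0.2782]
ee_rot: [3.13, -0.262, -0.002]
force: [1.0, -0.1, -0.4]
width: 0.701
gripper_force: 0.0
```

```bash
python3 go.py .502 .1295 .28 -9.6
```

```text
pos [0.483  0.0862 0.2782] t 3.5 w 0.701 F [ 1.  -0.1 -0.4] J [ 0.13  0.22 -0.5   1.78  0.11  1.17 -2.14]
dp now-frame [ 0.461 -1.835 -0.072] target-frame [ 0.46  -1.835 -0.071] turn [0.003 0.008 0.004]
```

>>> arm_command(dp=[[0.2, -0.7, 0], [0.2, -0.7, 0.5], [0, 0, 1], [0, 0, 1], [0, 0, 1], [0, 0, 1], [0, 0, 1], [0, 0, 0.5], [0, 0, 0], [0, 0, 0]], angular=[[0, 0, 0], [0, 0, 0], [0, 0, 0], [0, 0, 0], [0, 0, 0], [0, 0, 0], [0, 0, 0], [0, 0, 0], [0, 0, 0], [0, 0, 0]], claw=[0.75, 0.75, 0.75, 0.75, 0.75, 0.75, 0.75, 0.75, 0.75, 0.75])

```text
clock: 4.5
position: [0.4992, 0.1184, 0.1296]
ee_rot: [-3.13, 0.266, -0.0]
force: [0.1, -0.4, -0.2]
width: 0.753
gripper_force: 0.0
```

```bash
python3 go.py .502 .1295 .027 -9.6; python3 - <<'E'
from m import *
d=arm.get_image("side");f=d["frame"][150:250,230:390,::-1]
cv2.imwrite("pics/s1.png",cv2.resize(f,(800,500),interpolation=2))
E
```

```text
pos [0.4992 0.1184 0.1296] t 4.5 w 0.753 F [ 0.1 -0.4 -0.2] J [ 0.03  0.41 -0.48  1.93  0.25  0.86 -2.32]
dp now-frame [ 0.037 -0.456  4.105] target-frame [ 0.038 -0.457  4.105] turn [-0.002 -0.001 -0.013]
```

View pics/s1.png

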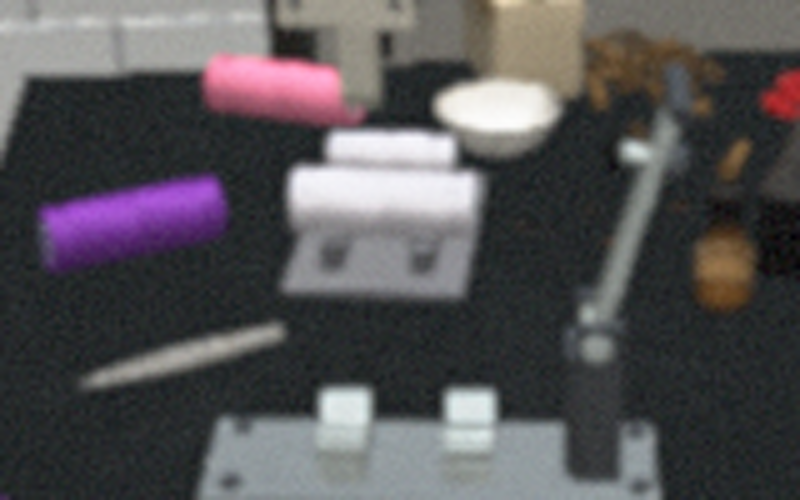

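The side crop shows the gripper's near finger at crop (360,80), above the long barrel whose middle is at crop (385,195). The finger looks slightly left of where I expect it, so I'll check it against depth.

```bash
python3 - <<'E'
from m import *
d=arm.get_image("side");P=world(d)
for lo,hi in((.125,.15),(.15,.175),(.18,.2),(.2,.23)):
    m=(P[...,2]>lo)&(P[...,2]<hi)&(np.abs(P[...,0]-.5)<.12)&(np.abs(P[...,1]-.1)<.15)&(d["z_map"]>0)
    q=P[m]; 
    if len(q): print(lo,len(q),np.percentile(q,[3,50,97],axis=0).round(3).tolist())
m=(np.abs(P[...,0]-.5)<.1)&(np.abs(P[...,1]-.13)<.03)&(P[...,2]>.045)&(P[...,2]<.08)
print("barrel",np.percentile(P[m],[2,50,98],axis=0).round(3).tolist())
d=arm.get_image("top");P=world(d)
m=(P[...,2]>.18)&(P[...,2]<.21)&(np.abs(P[...,0]-.5)<.12)&(np.abs(P[...,1]-.1)<.15)
print("top body",rect(P,m))
E
```

```text
0.125 70 [[0.481, 0.065, 0.13], [0.5, 0.074, 0.141], [0.515, 0.154, 0.149]]
0.15 65 [[0.481, 0.061, 0.152], [0.492, 0.065, 0.162], [0.501, 0.071, 0.174]]
0.18 65 [[0.452, 0.025, 0.181], [0.484, 0.033, 0.197], [0.524, 0.07, 0.2]]
0.2 398 [[0.451, 0.02, 0.201], [0.498, 0.032, 0.215], [0.545, 0.19, 0.229]]
barrel [[0.451, 0.101, 0.046], [0.503, 0.116, 0.057], [0.557, 0.136, 0.064]]
top body (array([522.3,  50. ]), array([0., 0.]), 0.0, 1)
```

Depth agrees with the TCP: the finger offset comes from the yaw. Descending.

>>> arm_command(dp=[[0.04, -0.46, 0], [0, 0, 0.8], [0, 0, 0.8], [0, 0, 0.8], [0, 0, 0.8], [0, 0, 0.5], [0, 0, 0.4], [0, 0, 0]], angular=[[0, 0, 0], [0, 0, 0], [0, 0, 0], [0, 0, 0], [0, 0, 0], [0, 0, 0], [0, 0, 0], [0, 0, 0]], claw=[0.75, 0.75, 0.75, 0.75, 0.75, 0.75, 0.75, 0.75])

```text
clock: 5.45
position: [0.5016, 0.1295, 0.026]
ee_rot: [3.13, -0.267, -0.002]
force: [-0.7, -0.4, 0.7]
width: 0.749
gripper_force: 0.0
```

```bash
python3 go.py .502 .1295 .027 -9.6
```

```text
pos [0.5016 0.1295 0.026 ] t 5.45 w 0.749 F [-0.7 -0.4  0.7] J [-0.06  0.56 -0.4   2.01  0.36  0.64 -2.44]
dp now-frame [ 0.016 -0.001 -0.041] target-frame [ 0.016 -0.001 -0.041] turn [ 0.003  0.007 -0.019]
```

>>> arm_command(dp=[[0, 0, 0], [0, 0, 0], [0, 0, 0], [0, 0, 0], [0, 0, 0], [0, 0, 0], [0, 0, 0]], angular=[[0, 0, 0], [0, 0, 0], [0, 0, 0], [0, 0, 0], [0, 0, 0], [0, 0, 0], [0, 0, 0]], claw=[0.55, 0.45, 0.4, 0.35, 0.3, 0.3, 0.3], force=25)

```text
clock: 6.15
position: [0.5022, 0.1293, 0.0271]
ee_rot: [-3.13, 0.268, -0.001]
force: [-0.8, -0.9, 6.0]
width: 0.432
gripper_force: 25.0
```

>>> arm_command(dp=[[0, 0, -0.4], [0, 0, -0.8], [0, 0, -0.8], [0, 0, -0.8], [0, 0, -0.8], [0, 0, -0.4], [0, 0, 0]], angular=[[0, 0, 0], [0, 0, 0], [0, 0, 0], [0, 0, 0], [0, 0, 0], [0, 0, 0], [0, 0, 0]], claw=[0.3, 0.3, 0.3, 0.3, 0.3, 0.3, 0.3])

```text
clock: 6.85
position: [0.5026, 0.1295, 0.128]
ee_rot: [-3.129, 0.268, -0.003]
force: [0.1, -0.3, -3.2]
width: 0.426
gripper_force: 25.0
```

```bash
python3 - <<'E'
from m import *
from go import go
d=arm.get_image("side");P=world(d)
m=(np.abs(P[...,0]-.5)<.1)&(P[...,1]<.135)&(P[...,1]>.095)&(P[...,2]>.11)&(P[...,2]<.18)
print("barrel",np.percentile(P[m],[2,50,98],axis=0).round(3).tolist())
cv2.imwrite("pics/s2.png",cv2.resize(d["frame"][120:240,230:390,::-1],(800,600),interpolation=2))
c=np.array([.506,-.1074]) # V centre
go(c[0],c[1],.14,-6.1)
E
```

```text
barrel [[0.45, 0.098, 0.127], [0.516, 0.111, 0.149], [0.558, 0.129, 0.163]]
pos [0.502  0.1292 0.1269] t 6.9 w 0.43 F [-0.3 -0.6 -2.5] J [ 0.01  0.42 -0.48  1.92  0.25  0.86 -2.34]
dp now-frame [ 1.767  9.3   -0.523] target-frame [ 1.164  9.395 -0.523] turn [-0.001 -0.005 -0.43 ]
```

View pics/s2.png

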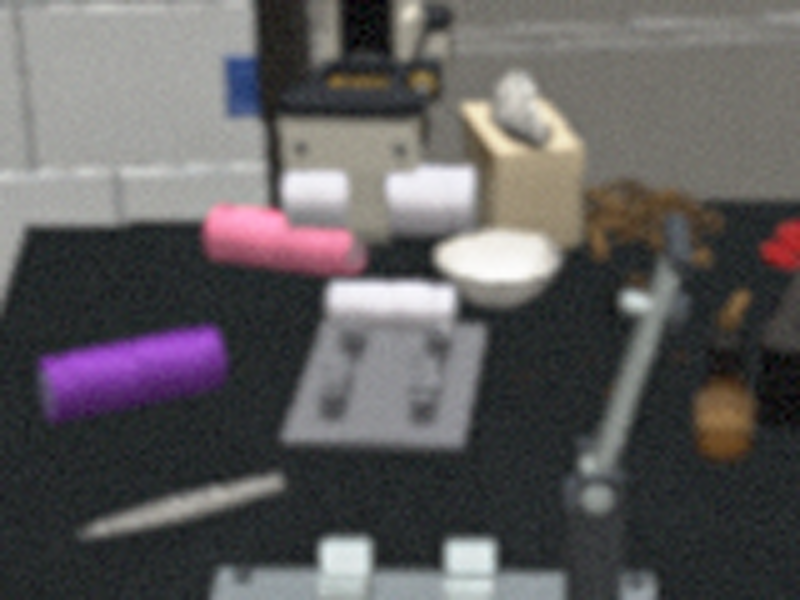

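The side crop shows the long barrel held level in the gripper (crop (380,200)), and the short barrel still in the rest (crop (390,300)). Carrying it over to the V-block.

>>> arm_command(dp=[[0, 0, -0.3], [0.1, 0.6, -0.3], [0.2, 1, 0], [0.2, 1, 0], [0.2, 1, 0], [0.1, 1, 0], [0.1, 1, 0], [0.1, 1, 0], [0.1, 1, 0], [0, 0.5, 0]], angular=[[0, 0, -0.22], [0, 0, -0.21], [0, 0, 0], [0, 0, 0], [0, 0, 0], [0, 0, 0], [0, 0, 0], [0, 0, 0], [0, 0, 0], [0, 0, 0]], claw=[0.3, 0.3, 0.3, 0.3, 0.3, 0.3, 0.3, 0.3, 0.3, 0.3])

```text
clock: 7.9
position: [0.5063, -0.0775, 0.1404]
ee_rot: [3.136, -0.171, -0.004]
force: [0.1, -0.1, -2.0]
width: 0.428
gripper_force: 25.0
```

```bash
python3 go.py .505 -.1073 .08 -6.1
```

```text
pos [ 0.5063 -0.0775  0.1404] t 7.9 w 0.428 F [ 0.1 -0.1 -2. ] J [ 0.4   0.39 -0.46  1.92  0.22  0.88 -1.85]
dp now-frame [0.082 1.188 2.416] target-frame [0.074 1.19  2.415] turn [ 0.006  0.015 -0.016]
```

Position over the V, down to TCP z≈0.075, then check by camera.

>>> arm_command(dp=[[0.05, 0.6, 0], [0.05, 0.5, 0.3], [0, 0, 0.8], [0, 0, 0.8], [0, 0, 0.7], [0, 0, 0], [0, 0, 0]], angular=[[0, 0, 0], [0, 0, 0], [0, 0, 0], [0, 0, 0], [0, 0, 0], [0, 0, 0], [0, 0, 0]], claw=[0.3, 0.3, 0.3, 0.3, 0.3, 0.3, 0.3])

```text
clock: 8.6
position: [0.5066, -0.102, 0.0763]
ee_rot: [-3.137, 0.166, 0.002]
force: [0.4, 0.2, -1.5]
width: 0.427
gripper_force: 25.0
```

```bash
python3 - <<'E'
from m import *
from go import go
d=arm.get_image("side");P=world(d)
a=np.radians(-6.1);ex=np.array([np.cos(a),np.sin(a)]);ey=np.array([-ex[1],ex[0]])
q=P.copy();r=P[...,:2]-[.5058,-.1073];q[...,0]=r@ex;q[...,1]=r@ey
def s(n,m): print(n,m.sum(),np.percentile(q[m],[2,50,98],axis=0).round(4).tolist())
X,Y,Z=q[...,0],q[...,1],q[...,2]
s("barrel",(abs(X)<.08)&(abs(Y)<.025)&(Z>.065)&(Z<.12)&((X<-.02)|(X>.02)))
s("V-",(abs(X+.032)<.03)&(abs(Y)<.03)&(Z>.02)&(Z<.046))
s("V+",(abs(X-.032)<.03)&(abs(Y)<.03)&(Z>.02)&(Z<.046))
go(.505,-.1073,.034,-6.1)
cv2.imwrite("pics/s3.png",cv2.resize(d["frame"][150:270,240:400,::-1],(800,600),interpolation=2))
E
```

```text
barrel 341 [[-0.0511, -0.0179, 0.076], [0.0301, -0.0133, 0.097], [0.057, 0.0069, 0.1126]]
V- 150 [[-0.041, -0.0274, 0.021], [-0.03, 0.0026, 0.032], [-0.018, 0.0154, 0.0405]]
V+ 151 [[0.0224, -0.0279, 0.0205], [0.0339, -0.0193, 0.0325], [0.045, 0.0169, 0.0413]]
pos [ 0.5071 -0.1022  0.077 ] t 8.65 w 0.431 F [-0.3  0.1 -2.1] J [ 0.41  0.48 -0.42  1.97  0.28  0.74 -1.85]
dp now-frame [-0.063  0.212  1.718] target-frame [-0.062  0.212  1.718] turn [-0.002 -0.001  0.005]
```

View pics/s3.png

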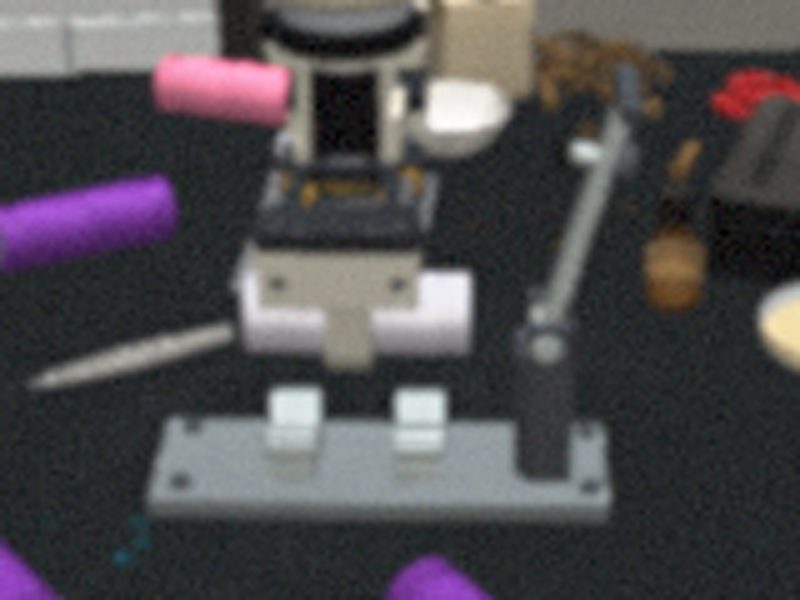

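The side crop shows the barrel held level over the V (barrel crop x 240–472; supports at 295 and 420), with the strap still open. Barrel and V middles agree to about 1 mm along the block. Lowering it now.

>>> arm_command(dp=[[0, 0.2, 0], [0, 0, 0.5], [0, 0, 0.5], [0, 0, 0.3], [0, 0, 0.2], [0, 0, 0.15], [0, 0, 0]], angular=[[0, 0, 0], [0, 0, 0], [0, 0, 0], [0, 0, 0], [0, 0, 0], [0, 0, 0], [0, 0, 0]], claw=[0.3, 0.3, 0.3, 0.3, 0.3, 0.3, 0.3])

```text
clock: 9.35
position: [0.5063, -0.1077, 0.0351]
ee_rot: [3.137, -0.167, -0.001]
force: [0.5, 0.9, -2.6]
width: 0.432
gripper_force: 25.0
```

```bash
python3 go.py .505 -.1073 .0335 -6.1
```

```text
pos [ 0.5063 -0.1077  0.0351] t 9.35 w 0.432 F [ 0.5  0.9 -2.6] J [ 0.39  0.55 -0.38  2.    0.33  0.65 -1.88]
dp now-frame [-0.053 -0.012  0.064] target-frame [-0.053 -0.012  0.064] turn [0.002 0.003 0.001]
```

>>> arm_command(dp=[[0, 0, 0.05], [0, 0, 0], [0, 0, 0], [0, 0, 0], [0, 0, 0], [0, 0, 0], [0, 0, 0]], angular=[[0, 0, 0], [0, 0, 0], [0, 0, 0], [0, 0, 0], [0, 0, 0], [0, 0, 0], [0, 0, 0]], claw=[0.3, 0.45, 0.5, 0.6, 0.7, 0.7, 0.7])

```text
clock: 10.05
position: [0.5064, -0.1075, 0.0342]
ee_rot: [-3.137, 0.167, -0.0]
force: [-0.0, 0.1, -1.2]
width: 0.698
gripper_force: 0.0
```

>>> arm_command(dp=[[0, 0, 0], [0, 0, -0.4], [0, 0, -0.8], [0, 0, -1], [0, 0, -1], [0, 0, -1], [0, 0, -1], [0, 0, -1], [0, 0, -1], [0, 0, -1]], angular=[[0, 0, 0], [0, 0, 0], [0, 0, 0], [0, 0, 0], [0, 0, 0], [0, 0, 0], [0, 0, 0], [0, 0, 0], [0, 0, 0], [0, 0, 0]], claw=[0.7, 0.7, 0.7, 0.7, 0.7, 0.7, 0.7, 0.7, 0.7, 0.7])

```text
clock: 11.05
position: [0.5061, -0.1073, 0.2411]
ee_rot: [3.137, -0.166, 0.001]
force: [0.1, -0.2, -0.6]
width: 0.704
gripper_force: 0.0
```

```bash
python3 - <<'E'
from m import *
from go import go
d=arm.get_image("side");P=world(d)
a=np.radians(-6.1);ex=np.array([np.cos(a),np.sin(a)]);ey=np.array([-ex[1],ex[0]])
c=np.array([.5058,-.1073])
q=P.copy();r=P[...,:2]-c;q[...,0]=r@ex;q[...,1]=r@ey
def s(n,m): print(n,m.sum(),np.percentile(q[m],[1,50,99],axis=0).round(4).tolist())
X,Y,Z=q[...,0],q[...,1],q[...,2]
s("barrel",(abs(X)<.08)&(abs(Y)<.035)&(Z>.046)&(Z<.09))
s("V-",(abs(X+.032)<.03)&(abs(Y)<.035)&(Z>.02)&(Z<.03))
s("V+",(abs(X-.032)<.03)&(abs(Y)<.035)&(Z>.02)&(Z<.03))
m=(abs(X)<.08)&(abs(Y)<.035)&(Z>.055)&(Z<.09);print(line(P,m))
t=c+.175*ex; go(t[0],t[1],.30,-6.1)
cv2.imwrite("pics/s4.png",cv2.resize(d["frame"][150:270,240:400,::-1],(800,600),interpolation=2))
E
```

```text
barrel 579 [[-0.0497, -0.0251, 0.0465], [0.0042, -0.0177, 0.0625], [0.0572, 0.0016, 0.0716]]
V- 34 [[-0.0405, -0.0288, 0.0202], [-0.03, -0.0255, 0.0251], [-0.018, -0.0012, 0.0296]]
V+ 32 [[0.0224, -0.0279, 0.0204], [0.0325, -0.0247, 0.025], [0.045, -0.0228, 0.0296]]
(array([ 0.5091, -0.1224,  0.0654]), np.float64(-5.79))
pos [ 0.5081 -0.1073  0.2451] t 11.1 w 0.704 F [ 1.4 -0.   2.7] J [ 0.49  0.29 -0.48  1.78  0.15  1.11 -1.72]
dp now-frame [ 6.922  0.015 -2.155] target-frame [ 6.909  0.01  -2.197] turn [ 0.003 -0.04   0.004]
```

View pics/s4.png

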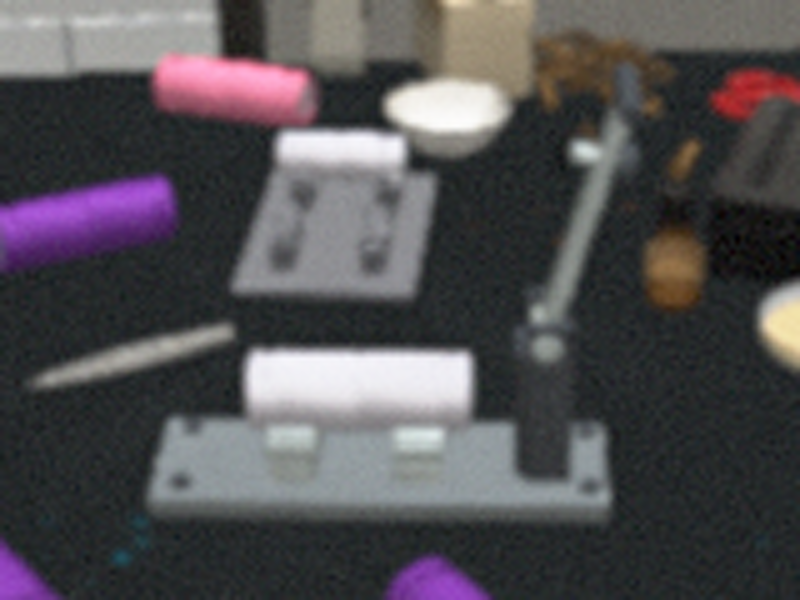

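The side crop shows the barrel resting level on both V supports (crop x 245–472), released, with the strap still open and the short barrel still in its rest. Next I go over and behind the strap with the fingers shut.

>>> arm_command(dp=[[0, 0, -1], [0, 0, -1], [0, 0, -0.7], [0.8, 0, 0], [1, 0, 0], [1, 0, 0], [1, 0, 0], [1, 0, 0], [1, 0, 0], [1, 0, 0]], angular=[[0, 0, 0], [0, 0, 0], [0, 0, 0], [0, 0, 0], [0, 0, 0], [0, 0, 0], [0, 0, 0], [0, 0, 0], [0, 0, 0], [0, 0, 0]], claw=[0, 0, 0, 0, 0, 0, 0, 0, 0, 0])

```text
clock: 12.1
position: [0.6761, -0.1256, 0.3072]
ee_rot: [-3.137, 0.167, -0.0]
force: [-0.6, -0.8, -0.1]
width: -0.0
gripper_force: 0.0
```

>>> arm_command(dp=[[0.4, 0, 0], [0, 0, 0], [0, 0, 0]], angular=[[0, 0, 0], [0, 0, 0], [0, 0, 0]], claw=[0, 0, 0])

```text
clock: 12.4
position: [0.6849, -0.1264, 0.3069]
ee_rot: [-3.137, 0.166, 0.001]
force: [0.5, 0.1, 0.3]
width: 0.001
gripper_force: 0.0
```

```bash
python3 go.py .6838 -.1263 .19 -6.1
```

```text
pos [ 0.6849 -0.1264  0.3069] t 12.4 w 0.001 F [0.5 0.1 0.3] J [ 0.35  0.55 -0.43  1.22  0.22  1.42 -1.74]
dp now-frame [-4.000e-02  1.000e-03  4.674e+00] target-frame [-0.042  0.     4.674] turn [-0.002  0.003  0.003]
```

>>> arm_command(dp=[[0, 0, 0.9], [0, 0, 0.9], [0, 0, 0.9], [0, 0, 0.9], [0, 0, 0.9], [0, 0, 0.2], [0, 0, 0]], angular=[[0, 0, 0], [0, 0, 0], [0, 0, 0], [0, 0, 0], [0, 0, 0], [0, 0, 0], [0, 0, 0]], claw=[0, 0, 0, 0, 0, 0, 0])

```text
clock: 13.1
position: [0.6845, -0.1268, 0.1893]
ee_rot: [3.137, -0.167, -0.002]
force: [-0.5, 0.4, 1.0]
width: 0.003
gripper_force: 0.0
```

>>> arm_command(dp=[[-0.4, 0, 0], [-0.4, 0, 0], [-0.4, 0, 0], [-0.4, 0, 0], [-0.4, 0, 0], [-0.4, 0, 0], [-0.4, 0, 0], [-0.4, 0, 0], [-0.4, 0, 0], [-0.3, 0, 0]], angular=[[0, 0, 0], [0, 0, 0], [0, 0, 0], [0, 0, 0], [0, 0, 0], [0, 0, 0], [0, 0, 0], [0, 0, 0], [0, 0, 0], [0, 0, 0]], claw=[0, 0, 0, 0, 0, 0, 0, 0, 0, 0])

```text
clock: 14.1
position: [0.5874, -0.1162, 0.1892]
ee_rot: [3.137, -0.167, -0.0]
force: [0.3, -0.0, -0.7]
width: 0.009
gripper_force: 0.0
```

```bash
python3 - <<'E'
from m import *
from go import go
d=arm.get_image("side")
go(.506-.1,-.1073,.3,-6.1)
cv2.imwrite("pics/s5.png",cv2.resize(d["frame"][130:250,240:400,::-1],(800,600),interpolation=2))
E
```

```text
pos [ 0.5865 -0.1162  0.1892] t 14.15 w 0.005 F [-1.7 -0.1  0.6] J [ 0.43  0.47 -0.46  1.66  0.23  1.07 -1.78]
dp now-frame [-7.223  0.415 -4.424] target-frame [-7.218  0.415 -4.431] turn [0.002 0.007 0.002]
```

View pics/s5.png

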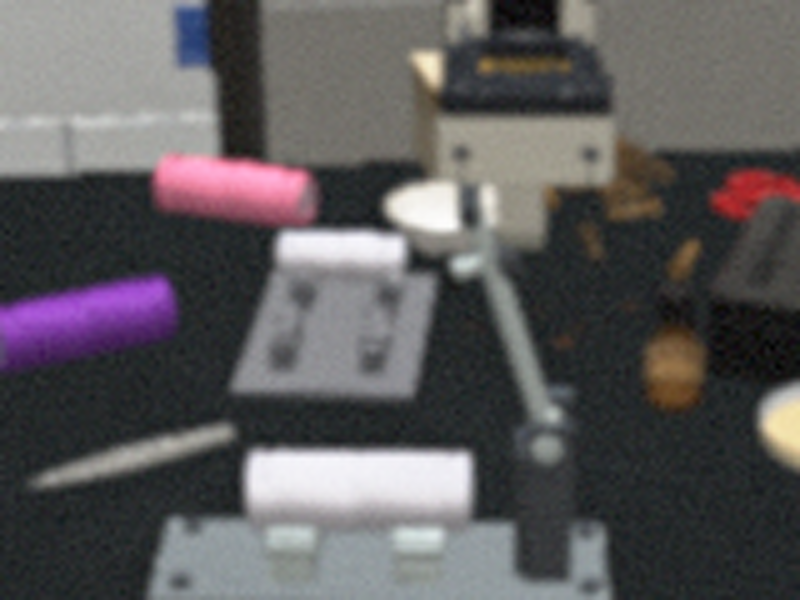

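The side crop shows the strap pushed past upright toward the V (bar at crop (468,205)). It should now fall slowly. I move up and over to above where the bar will come down.

>>> arm_command(dp=[[0, 0, -1], [0, 0, -1], [0, 0, -0.8], [-0.5, 0, 0], [-0.8, 0, 0], [-0.9, 0, 0], [-0.9, 0, 0], [-0.9, 0, 0], [-0.6, 0, 0], [0, 0, 0]], angular=[[0, 0, 0], [0, 0, 0], [0, 0, 0], [0, 0, 0], [0, 0, 0], [0, 0, 0], [0, 0, 0], [0, 0, 0], [0, 0, 0], [0, 0, 0]], claw=[0, 0, 0, 0, 0, 0, 0, 0, 0, 0])

```text
clock: 15.15
position: [0.4725, -0.1041, 0.2595]
ee_rot: [3.136, -0.167, -0.001]
force: [0.2, 0.1, -0.2]
width: 0.005
gripper_force: 0.0
```

```bash
python3 - <<'E'
from m import *
from go import go
d=arm.get_image("side")
P=world(d);a=np.radians(-6.1);ex=np.array([np.cos(a),np.sin(a)]);ey=np.array([-ex[1],ex[0]])
r=P[...,:2]-[.5058,-.1073];X=r@ex;Y=r@ey;Z=P[...,2]
m=(abs(Y)<.04)&(X<.12)&(X>-.06)&(Z>.076)&(Z<.235)
i=np.argsort(X[m]);print(np.c_[X[m],Y[m],Z[m]][i][::max(1,len(i)//14)].round(3).tolist())
go(.471,-.1036,.1,-6.1)
E
```

```text
[[-0.038, -0.02, 0.098], [-0.031, -0.014, 0.1], [-0.022, -0.012, 0.091], [-0.007, -0.012, 0.097], [0.002, -0.008, 0.08], [0.01, -0.012, 0.091], [0.025, -0.004, 0.095], [0.04, -0.01, 0.088], [0.057, 0.005, 0.093], [0.072, 0.005, 0.094], [0.084, 0.005, 0.094], [0.091, -0.021, 0.092], [0.097, 0.014, 0.101], [0.103, -0.022, 0.092], [0.109, 0.009, 0.098]]
pos [ 0.4738 -0.1042  0.2595] t 15.2 w 0.001 F [ 0.3  0.2 -0.6] J [ 0.53  0.22 -0.5   1.82  0.12  1.12 -1.69]
dp now-frame [-0.116 -0.017  6.382] target-frame [-0.112 -0.013  6.382] turn [ 0.004 -0.004 -0.   ]
```

>>> arm_command(dp=[[-0.1, 0, 0.8], [0, 0, 1], [0, 0, 1], [0, 0, 1], [0, 0, 1], [0, 0, 0.8], [0, 0, 0.3], [0, 0, 0]], angular=[[0, 0, 0], [0, 0, 0], [0, 0, 0], [0, 0, 0], [0, 0, 0], [0, 0, 0], [0, 0, 0], [0, 0, 0]], claw=[0, 0, 0, 0, 0, 0, 0, 0])

```text
clock: 16.0
position: [0.4717, -0.1036, 0.1109]
ee_rot: [-3.137, 0.166, 0.002]
force: [-0.4, -0.3, -0.2]
width: 0.002
gripper_force: 0.0
```

>>> arm_command(dp=[[0, 0, 0.1], [0, 0, 0.1], [0, 0, 0.1], [0, 0, 0.1], [0, 0, 0]], angular=[[0, 0, 0], [0, 0, 0], [0, 0, 0], [0, 0, 0], [0, 0, 0]], claw=[0, 0, 0, 0, 0])

```text
clock: 16.5
position: [0.4715, -0.1039, 0.1017]
ee_rot: [3.137, -0.167, -0.0]
force: [0.4, -0.1, -0.8]
width: 0.005
gripper_force: 0.0
```

>>> arm_command(dp=[[0, 0, 0.08], [0, 0, 0.08], [0, 0, 0.04], [0, 0, 0]], angular=[[0, 0, 0], [0, 0, 0], [0, 0, 0], [0, 0, 0]], claw=[0, 0, 0, 0])

```text
clock: 16.9
position: [0.4715, -0.1039, 0.0968]
ee_rot: [3.137, -0.167, -0.0]
force: [-2.3, 1.1, 4.4]
width: 0.006
gripper_force: 2.7
```

>>> arm_command(dp=[[0, 0, 0.04], [0, 0, 0.04], [0, 0, 0]], angular=[[0, 0, 0], [0, 0, 0], [0, 0, 0]], claw=[0, 0, 0])

```text
clock: 17.2
position: [0.4715, -0.1039, 0.0955]
ee_rot: [3.136, -0.167, 0.0]
force: [-5.9, 0.3, 16.6]
width: 0.004
gripper_force: 8.3
```

>>> arm_command(dp=[[0, 0, 0.02], [0, 0, 0], [0, 0, 0], [0, 0, 0], [0, 0, 0]], angular=[[0, 0, 0], [0, 0, 0], [0, 0, 0], [0, 0, 0], [0, 0, 0]], claw=[0, 0, 0, 0, 0])

```text
clock: 17.7
position: [0.4716, -0.1039, 0.0954]
ee_rot: [3.136, -0.167, 0.001]
force: [-7.5, 1.6, 21.5]
width: 0.002
gripper_force: 10.3
```

```bash
python3 - <<'E'
from m import *
d=arm.get_image("side");o=arm.observe();print(o["position"],o["force"])
cv2.imwrite("pics/s6.png",cv2.resize(d["frame"][150:270,240:400,::-1],(800,600),interpolation=2))
E
```

```text
[ 0.47155001 -0.10389574  0.09536284] [-7.43791161  0.33082187 20.60836177]
```

View pics/s6.png

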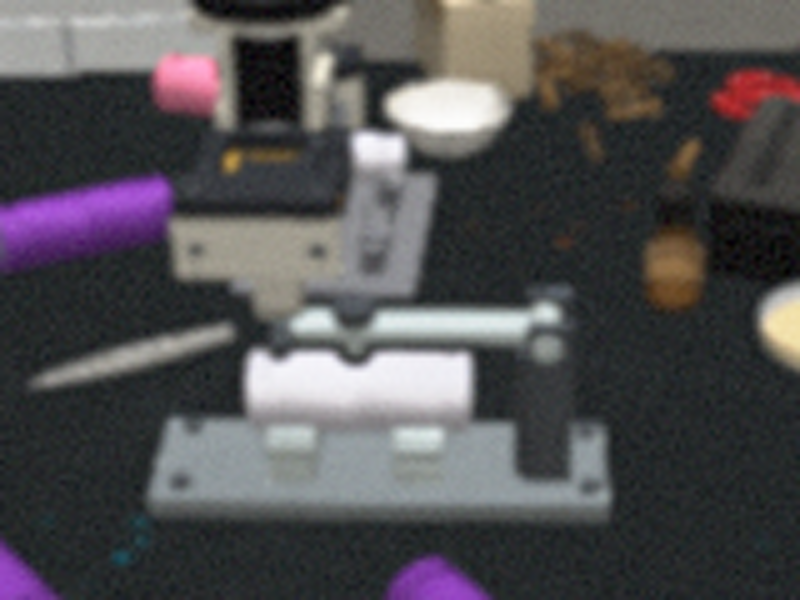

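The side crop shows the strap level on its stop with its bar under the shut fingers (crop (280,320)), the pad on the barrel, and the barrel in the V. The push is a stable 21 N or so, and z no longer drops as force rises. Handing in.

```bash
python3 -c "
from cell import arm
print(arm.sign_off())"
```

```text
the job is handed in; nothing more can be done
None
```

The long barrel lies in the V and has been let go, and the arm is holding the strap down on its stop with about 21 N; the short barrel is still in its rest, nothing was knocked over that I could see, and the job was handed in at about 17.8 s (no verdict came back).

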